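# Gentle function check of a pressure unit

### The job

Check the pressure unit that carries the orange clip: take the push tester by its yellow grip, set its foot squarely on the middle of that unit's round membrane and press the membrane in gently by about 5 mm, holding still for a good second (it tears if pushed in more than 10 mm or pressed harder than 15 N). Then stand the tester upright on the round blue mat again, set down softly, and let go. Touch the unit only with the tester, never with the robot itself, and leave the green-clipped unit, its membrane and all the other things alone.

Things in the scene. Friction and masses are not known exactly. Their poses are not given: they have to be found in the camera images.
- tester_grip (a point): centre of the yellow grip of the push tester: a loose hand tool of about 0.25 kg, 150 mm tall, standing upright on its foot on the blue mat. Grip: square block 32 x 32 mm, 66 mm tall, its centre 117 mm above the underside of the foot. Below it a steel shaft, 20 mm thick, to a black rubber foot, a disc 54 mm in diameter and 14 mm thick. z points from the foot to the grip; x and y are square to the grip's faces.
- tester_foot (a point): centre of the flat underside of the push tester's foot; axes as for the grip
- tester: the same push tester; origin and axes as for tester_foot
- mat: round blue parking mat, 120 mm in diameter, fixed; origin at the centre of its underside, its top 4 mm higher, z up
- orange_unit: pressure unit with an orange clip (70 mm wide) on its far wall, fixed: a black sheet-metal tray 170 x 150 mm on an aluminium stand, laid back by 30 deg so that its open face looks up and towards its -x side (the robot at yaw 0). In the tray lies a silver drum, 110 mm in diameter, with the membrane inside its rim; tray walls rise up to 19 mm above the membrane (28 mm at the far side with the clip). Highest point 150 mm above the table. Origin: centre of the stand's underside.
- orange_membrane_centre (a point): centre of the upper face of the orange-clipped unit's membrane: a round steel plate, 89 mm in diameter with a white spot 60 mm across, 4 mm below the drum's rim (inner diameter 92 mm), about 78 mm above the table. z is the outward normal of the membrane, 30 deg from vertical; moves with the membrane.
- orange_membrane (a joint): how far the orange-clipped unit's membrane is pushed in, m: 0 at rest, spring-loaded, end stop at 0.013. The push needed is 2.1 N to start, plus 0.7 N for each mm (5.6 N at 5 mm); it springs back.
- green_unit: the same kind of unit with a green clip, already checked: leave alone; origin and axes as for orange_unit
- green_membrane (a joint): how far the green-clipped unit's membrane is pushed in, m, 0 at rest
- screwdriver: bystander: screwdriver lying on the near side of the table
- wrench: bystander: wrench lying on the near side of the table
- spare_gauge: bystander: spare silver gauge, 110 mm in diameter, brass valve on top, 65 mm tall
- spare_gauge2: bystander: a second spare gauge of the same kind
- tape: bystander: yellow roll of tape, 100 mm in diameter
- sealant: bystander: bottle, 50 mm in diameter, 140 mm tall
There are look-alikes about, which are no part of the job. What is shaped like the tester but pink, purple or red is not meant.

How it is judged:
By the outcome, as a careful person would: the job done as asked, in the order asked, and still so for the second after the job is handed in, with the robot touching nothing.
It also fails if it takes over 54 s, if anything falls off the work surface, if the arm or the gripper's body presses on something with over 40 N, if the wrist force passes 120 N, or if a joint passes its speed limit or range.

### The arm

A 6-joint arm with a two-finger parallel gripper is mounted at the origin on the work surface. World frame = base frame: x ahead of the robot, y to its left, z up, the work surface at z = 0. Lengths are in m, angles in rad, forces in N, time in s.
With the tool pointing down it reaches from about 0.35 to 0.8 m from the base axis. Payload 7.3 kg.
Tool frame: the origin (TCP) lies between the finger pads; the fingertips stand 25 mm ahead of it and the grasp point (between the pads) lies 6 mm ahead of it (r.tip_extent is the distance from the TCP to the fingertips, in m); z points along the fingers, y is the line along which they close (so a half turn about z gives the same grasp; the last joint's range is limited). The gripper opens to 85 mm and grips with 20 to 120 N. Pads are 22 mm wide; open, the fingers measure 114 mm over their backs; the gripper's body (76 mm by 85 mm) begins 54 mm behind the grasp point. The pads swing forward as they close: fully open they stand 13 mm farther back than shut.
Start: joints at [-1.461, 0.342, 1.524, -0, 1.275, -0.146], TCP at [0.133, -0.508, 0.256] pointing down, gripper open.
Joint ranges: [-2.53, 2.53], [-0.77, 2.02], [0.04, 2.7], [-1, 4.14], [0.28, 2.66], [-3.11, 3.11]. Speed limits (rad/s): [2.57, 2.57, 3.14, 3.14, 3.14, 3.14].

### API

Orientations are given as a unit quaternion [x, y, z, w].
In Python, from workcell import r, command_gripper, optics gives the robot as it stands. The module is installed in compiled form; this text tells all that it offers. Calls block until the motion is done:
- r.reach(position, orientation): joint-space move of the TCP to a pose.
- r.move_straight(position, orientation=None, speed=0.15, max_force=None): straight line of the TCP; orientation=None keeps the orientation; speed is the mean speed in m/s. With max_force (N) it stops when the force on the tool has changed by that much, and returns True; else False.
- r.movej(angles): joint-space move.
- command_gripper(opening, force=None): finger opening in m; force is the grip in N (None keeps the last); returns when the fingers have stopped.
- r.hold(seconds).
- r.solve_ik(position, orientation): joint angles nearest the present ones, or None.
- r.read_state(): the state.
- optics.get_image(name): name is "side" or "top" or "wrist"; returns (picture, depth): 480x640x3 uint8, red, green, blue; 480x640 float32, m along the optical axis (not along the pixel's ray), 0 where there is no reading.
- optics.camera_model(name): a dict with "K" (3x3 intrinsics, pixels), "R" (3x3) and "t" (3): a world point X has camera coordinates R X + t; the wrist camera has in their place "tool_from_camera" (4x4, takes a point from camera to tool coordinates, whose origin is the TCP and whose axes are the flange's). Camera axes: x right, y down, z forward; pixel columns grow to the right and rows downward; lengths in m; the calibration is good to about 2 mm. A picture is of the moment at which its call begins: read the wrist's pose just before it. camera_model takes no time and is no camera call.
A pose or a line that the arm cannot do raises r.PlanningError and nothing moves.
- r.finish_job(): hands the job in; it is judged then, once.
The state is a dict: "time_s": time; "joint_positions": joint angles; "dq": joint speeds; "tau": joint torques, N m; "eef_pos": TCP position; "eef_rot": TCP orientation; "contact_force": force on the tool from outside, world axes, zero at the start; "torque": the same for the moment, N m; "grip_width": finger opening in m; "grip_force": force on a finger pad.
Only numpy, scipy, OpenCV 4.12 (cv2) and the standard library are available. Lean on these libraries where they do the work, as an engineer would, in place of code of your own. Each camera call takes 0.05 s, during which the arm holds its last target. There are 200 camera calls.

## Working session

There is one attempt and no reset: what is moved stays moved. The work goes in short steps, each a Python script; the robot and the scene stay as the last script left them, time stands still between calls to the robot, and variables do not carry over. Pictures are saved under pics/ and viewed, at most 10 in all, crops included, and the job is handed in when it is done.

```bash
mkdir -p pics
python3 - <<'E'
from workcell import r, optics
import cv2,numpy as np
for n in ("side","top"):
    im,d=optics.get_image(n); np.savez(n,im=im,d=d,**optics.camera_model(n)); cv2.imwrite(f"pics/{n}.png",im[...,::-1])
    c=optics.camera_model(n); print(n,c["K"].tolist(),(-c["R"].T@c["t"]).round(3),c["R"].round(2).tolist(),(d>0).mean())
s=r.read_state(); print(s)
E
```

```text
side [[540.7014634765247, 0.0, 323.7363491295553], [0.0, 540.7014634765247, 245.47836289658676], [0.0, 0.0, 1.0]] [0.063 0.592 1.061] [[-0.79, -0.61, -0.0], [-0.47, 0.61, -0.63], [0.39, -0.5, -0.78]] 0.995810546875
top [[497.7359361624101, 0.0, 319.2875512296711], [0.0, 497.7359361624101, 244.84320180697003], [0.0, 0.0, 1.0]] [ 0.347 -0.034  1.275] [[-0.01, -1.0, -0.01], [-0.98, 0.02, -0.19], [0.19, 0.01, -0.98]] 0.9958561197916667
{'time_s': 0.1, 'joint_positions': array([-1.46098281e+00,  3.42667905e-01,  1.52492192e+00,  1.54614465e-05,
        1.27543107e+00, -1.45999736e-01]), 'dq': array([-0.00026302, -0.00183035, -0.0012576 , -0.00087874, -0.00064705,
        0.00105412]), 'tau': array([ 1.14812909e-03, -4.34447050e+01, -2.46491843e+01, -1.63752511e-04,
        4.70540574e-03, -2.58876781e-06]), 'eef_pos': array([ 0.13283113, -0.5075761 ,  0.25568758]), 'eef_rot': array([ 9.91831129e-01,  1.27555880e-01,  2.03130689e-05, -7.13868782e-04]), 'contact_force': array([-0.99216484,  0.55063518, -0.459126  ]), 'torque': array([-0.00727398,  0.02120828, -0.00705579]), 'grip_force': 0.0, 'grip_width': 0.08528021138118208}
```

View pics/top.png

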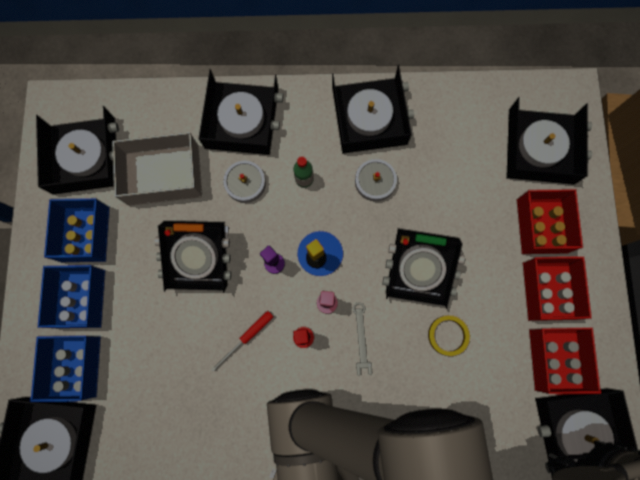

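View pics/side.png

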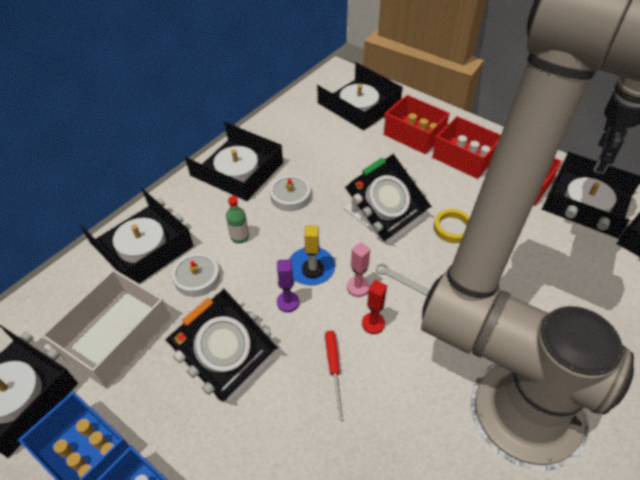

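The top view shows the yellow grip at (316,251) on the mat centred at (320,253), with the purple look-alike at (272,260) and the pink one at (327,300). The orange clip is at (188,228) with its membrane at (194,257). The side view shows the same: grip (311,240), membrane (222,343).

```bash
cat > v.py <<'E'
import cv2,numpy as np
def load(n): return dict(np.load(n+".npz"))
def pts(c,m):
    v,u=np.nonzero(m&(c["d"]>0)); z=c["d"][v,u]
    return (np.c_[(np.c_[u,v,np.ones(len(u))]@np.linalg.inv(c["K"]).T)*z[:,None]]-c["t"])@c["R"]
def mask(c,lo,hi,box):
    h=cv2.cvtColor(c["im"],cv2.COLOR_RGB2HSV); m=cv2.inRange(h,np.array(lo),np.array(hi))>0
    b=np.zeros_like(m); x0,y0,x1,y1=box; b[y0:y1,x0:x1]=1; m&=b
    n,l,s,_=cv2.connectedComponentsWithStats(m.astype(np.uint8)); return l==1+s[1:,4].argmax()
def ray(c,u,v):
    d=c["R"].T@np.linalg.inv(c["K"])@np.array([u,v,1.]); return -c["R"].T@c["t"],d
def onplane(c,uv,z):
    o,d=ray(c,*uv); return o+d*(z-o[2])/d[2]
E
python3 - <<'E'
from v import *
np.set_printoptions(precision=4,suppress=True)
B={"top":dict(grip=(295,230,335,275),mat=(290,225,350,280),spot=(165,230,222,285),clip=(165,215,212,240)),
"side":dict(grip=(295,220,325,258),mat=(280,235,345,290),spot=(185,305,260,380),clip=(175,295,220,330))}
R={"grip":((20,120,60),(35,255,255)),"mat":((100,120,50),(125,255,255)),"spot":((15,15,110),(50,90,255)),"clip":((6,150,90),(16,255,255))}
for n in B:
    c=load(n)
    tb=pts(c,np.ones((480,640),bool)); print(n,"table z",np.median(tb[(abs(tb[:,2])<.03)][:,2]))
    for k,b in B[n].items():
        m=mask(c,*R[k],b); p=pts(c,m); v,u=np.nonzero(m)
        print(n,k,m.sum(),"px",u.mean(),v.mean(),u.min(),u.max(),v.min(),v.max(),"med",np.median(p,0),"p5",np.percentile(p,5,0),"p95",np.percentile(p,95,0))
        if k=="spot":
            e=cv2.fitEllipse(cv2.findContours(m.astype(np.uint8),0,1)[0][0]); q=p-p.mean(0); w=np.linalg.svd(q,full_matrices=False)[2][2]; print("  ell",e,"normal",w*np.sign(w[2]))
        if k=="mat":
            cn=max(cv2.findContours(m.astype(np.uint8),0,1)[0],key=len); h=cv2.convexHull(cn)[:,0].astype(float)
            P=np.array([onplane(c,a,.004) for a in h]); A=np.c_[2*P[:,:2],np.ones(len(P))]
            s=np.linalg.lstsq(A,(P[:,:2]**2).sum(1),rcond=None)[0]; print("  mat circle",s[:2],np.sqrt(s[2]+s[:2]@s[:2]))
        if k=="grip":
            t=p[p[:,2]>p[:,2].max()-.006]; print("  top",t.mean(0),len(t)); print("  rect",cv2.minAreaRect(t[:,:2].astype(np.float32)))
        if k=="clip": print("  clip rect",cv2.minAreaRect(p[:,:2].astype(np.float32)), np.linalg.svd(p-p.mean(0),full_matrices=False)[2][0])
E
```

```text
top table z 0.0005733402758269352
top grip 181 px 314.3646408839779 248.34806629834253 307 322 240 256 med [ 0.5608 -0.0087  0.1532] p5 [ 0.5471 -0.0245  0.1404] p95 [0.5756 0.0051 0.1568]
  top [ 0.565  -0.0093  0.1564] 36
  rect ((0.5627973675727844, -0.008793231099843979), (0.026311200112104416, 0.028031595051288605), 30.478727340698242)
top mat 1098 px 321.56102003642985 253.0136612021858 298 342 232 275 med [ 0.577 -0.033  0.004] p5 [ 0.527  -0.0696  0.    ] p95 [0.6257 0.0288 0.0089]
  mat circle [ 0.5764 -0.0201] 0.05783944725568025
top spot 459 px 192.99782135076254 257.0566448801743 181 205 246 268 med [0.5584 0.2899 0.0775] p5 [0.5372 0.2652 0.0641] p95 [0.5791 0.3149 0.0904]
  ell ((192.99951171875, 257.0571594238281), (22.044095993041992, 24.63420295715332), 116.3853759765625) normal [-0.4951  0.0363  0.8681]
top clip 186 px 187.43548387096774 227.20967741935485 174 202 224 230 med [0.6179 0.2891 0.1433] p5 [0.6118 0.2566 0.1381] p95 [0.6254 0.3169 0.1477]
  clip rect ((0.618524968624115, 0.2865802049636841), (0.06686760485172272, 0.014396223239600658), 88.37901306152344)
[... 462 characters left out ...]
051] p5 [ 0.53   -0.0651  0.0013] p95 [0.6263 0.0317 0.016 ]
  mat circle [ 0.5788 -0.0181] 0.05705554916079734
side spot 1329 px 221.69300225733633 343.26185101580137 200 243 320 365 med [0.5617 0.2921 0.079 ] p5 [0.5319 0.2568 0.0609] p95 [0.5929 0.3271 0.0961]
  ell ((221.43360900878906, 343.36407470703125), (41.31023406982422, 43.95303726196289), 158.1754913330078) normal [-0.4982  0.0225  0.8668]
side clip 268 px 197.41044776119404 311.54477611940297 183 212 299 325 med [0.6186 0.2889 0.1432] p5 [0.6127 0.2572 0.094 ] p95 [0.6393 0.321  0.148 ]
  clip rect ((0.6274704337120056, 0.2799195647239685), (0.08678403496742249, 0.033777181059122086), 87.29505157470703) [-0.1099  0.9406  0.3212]
```

```bash
cat >> v.py <<'E'
from scipy.spatial.transform import Rotation as Ro
def down(phi): return np.array([np.cos(phi/2),np.sin(phi/2),0,0])
def wrist(r,optics,name):
    s=r.read_state(); im,d=optics.get_image("wrist"); m=optics.camera_model("wrist"); T=m["tool_from_camera"]
    Rt=Ro.from_quat(s["eef_rot"]).as_matrix(); Rwc=Rt@T[:3,:3]; C=s["eef_pos"]+Rt@T[:3,3]
    c=dict(im=im,d=d,K=m["K"],R=Rwc.T,t=-Rwc.T@C); np.savez(name,**c); cv2.imwrite(f"pics/{name}.png",im[...,::-1]); return c
E
python3 - <<'E'
from v import *
from workcell import r,optics
print(optics.camera_model("wrist"))
r.reach([0.52,-0.01,0.40],down(0.0)); wrist(r,optics,"w1"); s=r.read_state(); print(s["time_s"],s["eef_pos"],s["joint_positions"])
E
```

```text
{'K': array([[395.84668341,   0.        , 320.01138596],
       [  0.        , 395.84668341, 234.95471346],
       [  0.        ,   0.        ,   1.        ]]), 'tool_from_camera': array([[ 1.17376956e-03, -9.63323908e-01, -2.68338722e-01,
         6.87174001e-02],
       [ 9.99999178e-01,  9.92206124e-04,  8.12229808e-04,
         2.70971204e-04],
       [-5.16193069e-04, -2.68339455e-01,  9.63324281e-01,
        -1.17364686e-01],
       [ 0.00000000e+00,  0.00000000e+00,  0.00000000e+00,
         1.00000000e+00]])}
2.4583 [ 0.51995642 -0.01075281  0.39975873] [-1.68006416e-01  2.65517669e-01  1.24383376e+00 -1.93683663e-04
  1.63271558e+00  1.40390508e+00]
```

View pics/w1.png

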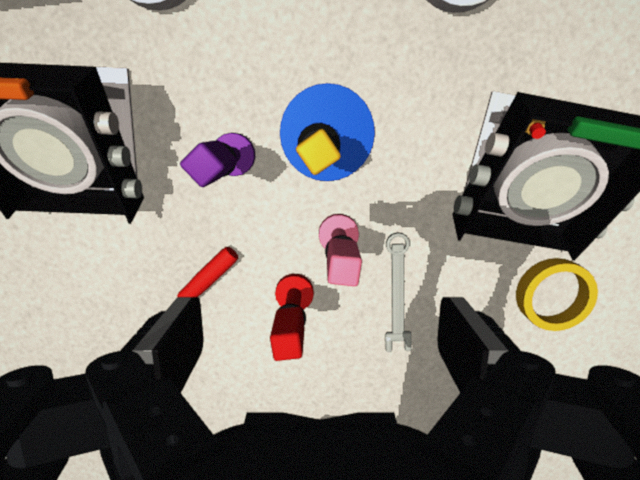

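The wrist view shows the yellow grip top at (318,150) over the mat centred at (327,132), purple at (205,163), pink at (344,265) and the orange unit's membrane at (40,145). Next I measure the grip top on its plane.

Run:
```python
from v import *
np.set_printoptions(precision=4,suppress=True)
c=load("w1")
def rect(name,lo,hi,box,z,top=True):
    m=mask(c,lo,hi,box); p=pts(c,m); t=p[p[:,2]>z-.01]
    cn=max(cv2.findContours(m.astype(np.uint8),0,1)[0],key=len)[:,0]
    P=np.array([onplane(c,a,z) for a in cn])[:,:2].astype(np.float32)
    print(name,m.sum(),"depthtop",np.median(t,0),t[:,2].max(),len(t),"plane rect",cv2.minAreaRect(P),"depth rect",cv2.minAreaRect(t[:,:2].astype(np.float32)))
rect("grip",(20,120,100),(35,255,255),(290,120,350,180),.154)
rect("purple",(130,80,30),(155,255,255),(170,130,230,190),.15)
rect("pink",(160,60,60),(180,255,255),(320,245,370,290),.15)
m=mask(c,(100,120,50),(125,255,255),(270,70,390,195)); h=cv2.convexHull(max(cv2.findContours(m.astype(np.uint8),0,1)[0],key=len))[:,0].astype(float)
P=np.array([onplane(c,a,.004) for a in h]); A=np.c_[2*P[:,:2],np.ones(len(P))]
s=np.linalg.lstsq(A,(P[:,:2]**2).sum(1),rcond=None)[0]; print("mat",s[:2],np.sqrt(s[2]+s[:2]@s[:2]))
hs=cv2.cvtColor(c["im"],cv2.COLOR_RGB2HSV); print(hs[150,305:335:6],hs[145:165:4,318], hs[145,40],hs[145,75])
```

```text
grip 1180 depthtop [ 0.5658 -0.0093  0.1534] 0.15614992444398632 1175 plane rect ((0.5652562975883484, -0.009053133428096771), (0.03134249150753021, 0.03061068430542946), 34.70596694946289) depth rect ((0.5649840235710144, -0.009037613868713379), (0.031499702483415604, 0.030954590067267418), 34.7025146484375)
purple 1669 depthtop [0.5538 0.0963 0.1492] 0.1519230768932761 1216 plane rect ((0.5580325126647949, 0.08856081962585449), (0.03456997871398926, 0.05438651144504547), 29.909669876098633) depth rect ((0.55304354429245, 0.09743427485227585), (0.031248094514012337, 0.03189501166343689), 42.393218994140625)
pink 1299 depthtop [ 0.4517 -0.0349  0.1493] 0.15188573098931565 977 plane rect ((0.45486754179000854, -0.03462754189968109), (0.03345580771565437, 0.04281271621584892), 89.9986343383789) depth rect ((0.44953301548957825, -0.03514496982097626), (0.030766824260354042, 0.03226374462246895), 83.25289154052734)
mat [ 0.5782 -0.0198] 0.05897916129330197
[[ 29 184 226]
 [ 28 184 227]
 [ 27 193 226]
 [ 27 192 226]
 [ 26 188 229]] [[ 27 198 223]
 [ 27 193 226]
 [ 28 195 224]
 [ 27 191 227]
 [ 27 196 226]] [ 29  31 206] [ 38  24 160]
```

Run:
```python
from v import *
from workcell import r,optics
np.set_printoptions(precision=4,suppress=True)
r.reach([0.50,0.285,0.36],down(0.3)); r.hold(.2); c=wrist(r,optics,"w2"); print(r.read_state()["time_s"])
n=np.array([-.5*np.cos(-.05),-.5*np.sin(-.05),.866])
R=c["R"];uv=c["K"]@(R@np.array([.56,.291,.078])+c["t"]);uv=uv[:2]/uv[2];print(uv)
u,v=map(int,uv); b=(max(u-80,0),max(v-80,0),u+80,v+80)
m=mask(c,(15,15,185),(60,90,255),b)
cn=max(cv2.findContours(m.astype(np.uint8),0,1)[0],key=len); e=cv2.fitEllipse(cn); p=pts(c,m)
w=np.linalg.svd(p-p.mean(0),full_matrices=False)[2][2]; print(e,m.sum(),p.mean(0),w*np.sign(w[2]))
o,d=ray(c,*e[0]); w*=np.sign(w[2]); print("centre",o+d*((p.mean(0)-o)@w)/(d@w))
l=pts(c,mask(c,(6,150,90),(16,255,255),(0,0,640,300))); t=l[l[:,2]>l[:,2].max()-.015]; print("clip",np.median(t,0),np.linalg.svd(t-t.mean(0),full_matrices=False)[2][0],cv2.minAreaRect(t[:,:2].astype(np.float32)))
cv2.ellipse(i:=c["im"][...,::-1].copy(),e,(0,0,255),1); cv2.imwrite("pics/w2e.png",i)
# IK check of press and approach for both grasp yaws
q0=r.read_state()["joint_positions"]
for a in (34.7,124.7,-55.3,-145.3):
    for k in (a,): print(a,[None if (x:=r.solve_ik(P,down(np.radians(k)))) is None else x.round(2) for P in ([.565,-.009,.131],[.565,-.009,.3])])
```

```text
3.85
[330.1983 135.2159]
((331.0330505371094, 134.74310302734375), (53.33955764770508, 60.74091720581055), 108.93701171875) 2626 [0.5603 0.2903 0.0778] [-0.5023  0.0199  0.8645]
centre [0.5607 0.2904 0.078 ]
clip [0.6205 0.2883 0.1433] [-0.0411 -0.9991  0.0038] ((0.6214198470115662, 0.2881762683391571), (0.07033732533454895, 0.017991984263062477), 87.83213806152344)
34.7 [array([-0.15,  0.54,  1.58, -0.  ,  1.02,  0.81]), array([-0.15,  0.39,  1.33, -0.  ,  1.42,  0.81])]
124.7 [array([-0.15,  0.54,  1.58, -0.  ,  1.02, -0.76]), array([-0.15,  0.39,  1.33, -0.  ,  1.42, -0.76])]
-55.3 [array([-0.15,  0.54,  1.58, -0.  ,  1.02,  2.38]), array([-0.15,  0.39,  1.33, -0.  ,  1.42,  2.38])]
-145.3 [array([-0.15,  0.54,  1.58, -0.  ,  1.02, -2.33]), array([-0.15,  0.39,  1.33, -0.  ,  1.42, -2.33])]
```

View pics/w2e.png

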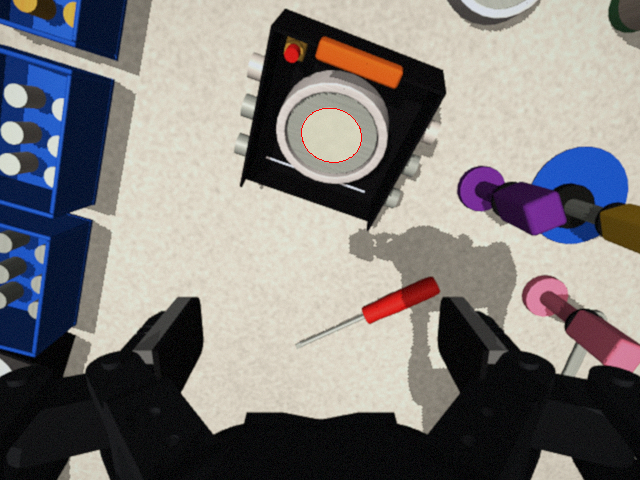

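The red outline fits the white spot, centred at (331,135), which gives a membrane centre of (0.5607, 0.2904, 0.078) and a yaw of about -2.3°. Next: grasp and lift.

```bash
cat >> v.py <<'E'
M=np.array([.5607,.2904,.078]); yaw=np.radians(-2.3); N=np.array([-.5*np.cos(yaw),-.5*np.sin(yaw),np.sqrt(.75)])
PH=np.radians(34.7); Rg=Ro.from_quat(down(PH))
Rmin=Ro.from_rotvec(np.radians(-30)*np.array([-np.sin(yaw),np.cos(yaw),0]))  # takes z to N
def pressq(extra): return (Rmin*Ro.from_euler("z",extra)*Rg).as_quat()
E
python3 - <<'E'
from v import *
from workcell import r,optics,command_gripper
np.set_printoptions(precision=4,suppress=True)
print(Rmin.apply([0,0,1]),N)
for ex in (0,.5,-.6):
    print(ex,[None if (x:=r.solve_ik(M+N*(.127+h),pressq(ex))) is None else x for h in (.14,-.005)])
g=np.array([.565,-.009,.131])
r.reach(g+[0,0,.12],down(PH)); r.move_straight(g,speed=.12); r.hold(.2)
f0=r.read_state()["contact_force"]
command_gripper(0.02,60); r.hold(.2)
s=r.read_state(); print(s["eef_pos"],s["grip_width"],s["grip_force"],f0,s["contact_force"],s["time_s"])
r.move_straight(g+[0,0,.01],speed=.05); r.move_straight(g+[0,0,.23],speed=.2); r.hold(.3)
s=r.read_state(); print(s["eef_pos"],s["grip_width"],s["grip_force"],s["contact_force"],s["time_s"])
wrist(r,optics,"w3")
im,d=optics.get_image("side"); cv2.imwrite("pics/s3.png",im[60:360,160:480,::-1].repeat(2,0).repeat(2,1)[:600]); print(r.read_state()["time_s"])
E
```

```text
[-0.4996  0.0201  0.866 ] [-0.4996  0.0201  0.866 ]
0 [array([ 0.6311,  0.123 ,  1.7755, -0.4213,  0.864 ,  1.8107]), array([ 0.5333,  0.3635,  1.8421, -0.5441,  0.5515,  1.9108])]
0.5 [array([ 0.6311,  0.123 ,  1.7755, -0.4213,  0.864 ,  1.3107]), array([ 0.5333,  0.3635,  1.8421, -0.5441,  0.5515,  1.4108])]
-0.6 [array([ 0.6311,  0.123 ,  1.7755, -0.4213,  0.864 ,  2.4107]), array([ 0.5333,  0.3635,  1.8421, -0.5441,  0.5515,  2.5108])]
[ 0.565  -0.0089  0.1311] 0.031235331140072976 59.86300349235535 [-0.2311 -0.2859  1.073 ] [-1.413   1.4981  1.8005] 7.15
[ 0.5649 -0.009   0.3605] 0.03147780831420072 59.50547218322754 [-0.479   0.9469 -2.4441] 9.05
9.15
```

View pics/s3.png

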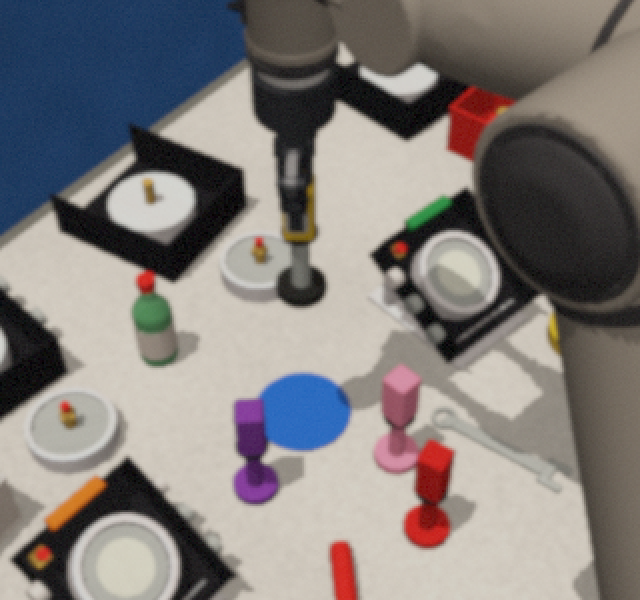

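The tester is firmly held and upright, foot at about (300,285) in the crop, and the other things haven't moved. Next: carry it to just above the membrane.

Run:
```python
from v import *
from workcell import r,optics,command_gripper
np.set_printoptions(precision=4,suppress=True)
q=pressq(.5)
r.reach(M+N*(.127+.14),q); r.move_straight(M+N*(.127+.012),speed=.12); r.hold(.4)
s=r.read_state(); print(s["eef_pos"],(s["eef_pos"]-M)@N-.127,s["grip_width"],s["time_s"])
F=[]
for _ in range(10): r.hold(.03); F.append(r.read_state()["contact_force"])
F=np.array(F); np.save("base",F.mean(0)); print(F.mean(0),(F@N).std(),r.read_state()["time_s"])
ims=[optics.get_image(n)[0] for n in("side","top")]
a=ims[0][240:400,120:280]; b=ims[1][190:310,120:280]
cv2.imwrite("pics/h4.png",cv2.hconcat([cv2.resize(a,(400,400)),cv2.resize(b,(400,300))[:400] if 0 else cv2.copyMakeBorder(cv2.resize(b,(400,300)),0,100,0,0,0)])[...,::-1])
```

```text
[0.4912 0.2933 0.1986] 0.012238806323868562 0.031669400009680035 12.0417
[ 0.0134 -0.1412 -2.443 ] 0.4914299271430997 12.375
```

View pics/h4.png

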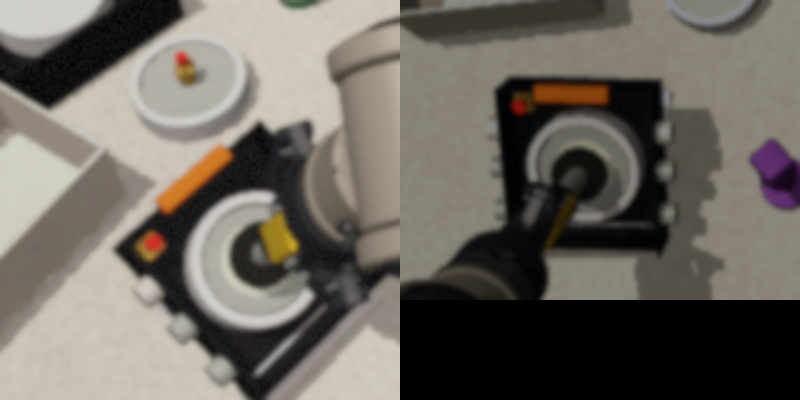

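The foot hovers over the middle of the membrane, square and clear of the rim, in both the side half (260,255) and the top half (578,172). Now the press, guided by averaged force.

Run:
```python
from v import *
from workcell import r,optics,command_gripper
base=np.load("base.npy")
def f(n=8):
    F=[]
    for _ in range(n): r.hold(.025); F.append(r.read_state()["contact_force"])
    return (np.mean(F,0)-base)
def at(h,sp=.02):
    r.move_straight(M+N*(.127+h),speed=sp); r.hold(.1); F=f(); s=r.read_state()
    a=(s["eef_pos"]-M)@N-.127; fn=F@N; print("h %.4f act %.4f F %.2f depth_est %.4f t %.2f"%(h,a,fn,(fn-2.1)/700,s["time_s"]),F.round(2)); return fn
h=.003; at(h,.03)
while h>-.006:
    h-=.0015; fn=at(h)
    if fn>4.6: break
```

```text
h 0.0030 act 0.0031 F -0.35 depth_est -0.0035 t 13.22 [ 0.04  0.37 -0.39]
h 0.0015 act 0.0015 F -0.05 depth_est -0.0031 t 13.78 [ 0.28 -0.    0.1 ]
h 0.0000 act 0.0001 F 2.23 depth_est 0.0002 t 14.32 [-0.97  0.36  2.  ]
h -0.0015 act -0.0014 F 2.99 depth_est 0.0013 t 14.88 [-1.17  0.98  2.76]
h -0.0030 act -0.0029 F 4.23 depth_est 0.0030 t 15.43 [-2.06  0.82  3.68]
h -0.0045 act -0.0044 F 5.57 depth_est 0.0050 t 15.97 [-2.    1.05  5.26]
```

Run:
```python
from v import *
from workcell import r,optics,command_gripper
base=np.load("base.npy")
r.move_straight(M+N*(.127-.0048),speed=.02)
F=[]
for _ in range(40): r.hold(.045); F.append(r.read_state()["contact_force"])
F=(np.array(F)-base)@N; s=r.read_state(); print("hold F",F.mean(),F.std(),F.max(),(s["eef_pos"]-M)@N-.127,s["time_s"])
r.move_straight(M+N*(.127+.005),speed=.03); r.move_straight(M+N*(.127+.15),speed=.15)
g=np.array([.578,-.0195,.131])
r.reach(g+[0,0,.2],down(PH)); r.move_straight(g+[0,0,.02],speed=.15); r.move_straight(g+[0,0,.004],speed=.04); r.hold(.3)
f0=np.mean([(r.hold(.03),r.read_state()["contact_force"])[1] for _ in range(8)],0)
for dz in np.arange(.003,-.0031,-.0005):
    r.move_straight(g+[0,0,dz],speed=.01); r.hold(.05)
    fz=np.mean([(r.hold(.02),r.read_state()["contact_force"])[1] for _ in range(5)],0)[2]-f0[2]
    if fz>1.5: break
s=r.read_state(); print("dz",dz,"fz",fz,s["eef_pos"],s["grip_width"],s["time_s"])
ims=[optics.get_image(n)[0] for n in("side","top")]
cv2.imwrite("pics/p5.png",cv2.hconcat([cv2.resize(ims[0][180:340,220:380],(400,400)),cv2.resize(ims[1][170:330,240:400],(400,400))])[...,::-1])
```

```text
hold F 5.529099248109247 0.5537006056850104 6.719569076975016 -0.004788947062796034 17.8917
dz -0.0005 fz 8.130859197521225 [ 0.57814526 -0.01943688  0.13111002] 0.030954144304879527 26.3333
```

View pics/p5.png

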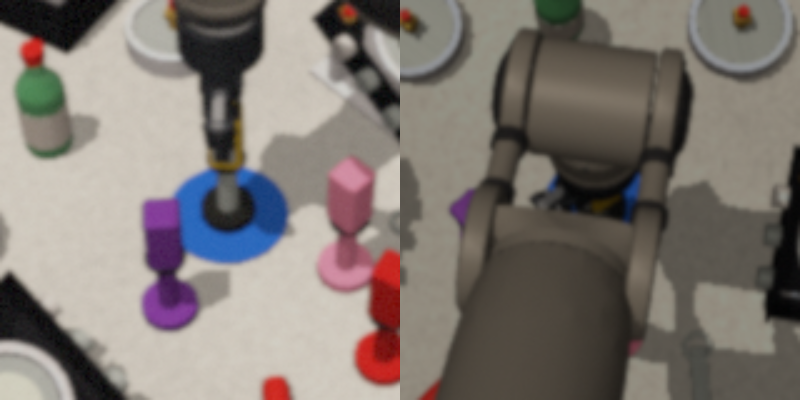

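The left half shows the foot at (228,210), flat on the mat and near its centre. It's in contact at the expected height, so I release and back off.

Run:
```python
from v import *
from workcell import r,optics,command_gripper
np.set_printoptions(precision=4,suppress=True)
p=r.read_state()["eef_pos"]
command_gripper(.05); r.hold(.2); command_gripper(.08); r.hold(.2)
r.move_straight(p+[0,0,.03],speed=.06); r.move_straight(p+[-.0,0,.23],speed=.2)
r.reach([.50,-.02,.40],down(0)); r.hold(.3); c=wrist(r,optics,"w6"); print(r.read_state()["time_s"])
m=mask(c,(20,120,100),(35,255,255),(250,60,390,200)); t=pts(c,m); t=t[t[:,2]>.144]
print(np.median(t,0),cv2.minAreaRect(t[:,:2].astype(np.float32)))
```

```text
30.325
[ 0.5787 -0.0201  0.1534] ((0.5783427357673645, -0.019757859408855438), (0.03154316544532776, 0.03112107329070568), 34.30529022216797)
```

View pics/w6.png

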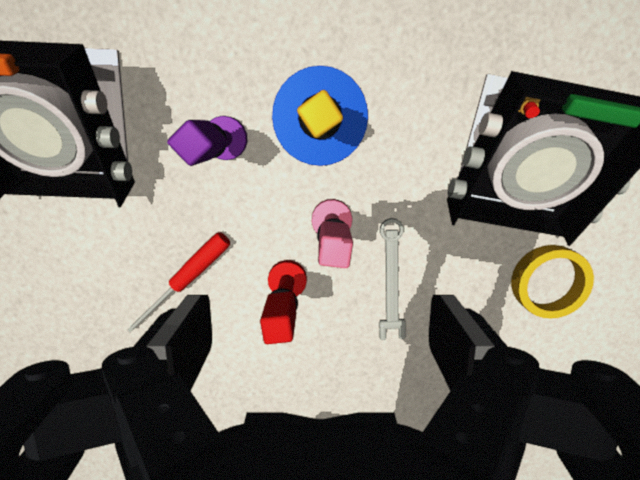

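The tester stands upright in the middle of the mat at (320,115), free of the gripper, and everything else is where it was.

```bash
python3 -c "
from workcell import r
print(r.finish_job())"
```

```text
the job is handed in; nothing more can be done
None
```

The orange-clipped unit's membrane was pressed in by about 5 mm (5.5 N on average, 6.7 N peak) for about 1.8 s; the tester stands upright, released, on the blue mat, and the job was handed in at about 30 s (no verdict was returned).

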